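# Fit the length stop to the welding fence and clamp it

### The job

Pick up the blue length-stop carriage and slide it endways onto the fence's dovetail rail from the rail's open, tapered end, nose first, until you feel its steel nose press lightly on the end of the clamped sample tube. Then, with the nose still up against the tube, turn the red wing knob clockwise until the carriage is firmly clamped on the rail, hand-tight and not forced; let go, and leave the other tools on the table alone.

Things in the scene. Friction and masses are not known exactly. Their poses are not given: they have to be found in the camera images.
- rail_end (a point): Open end of the fence's steel dovetail rail: on the face of its base plate, at mid-height of the dovetail, 40 mm above the table. x out of the face, y along the rail outwards through the open end, z up. The 60-degree dovetail stands 12 mm proud, 18 mm high at the root, 32 mm at its outer face; its last 12 mm taper by 3 mm a side as a lead-in. The carriage goes on along -y.
- fence: Fixed fence: black steel box beam 300 mm long and 50 mm wide, nowhere higher than 60 mm, foot plates at its back; the base plate (6 mm) and dovetail rail are on its other face. Origin on the table below the base-plate face at mid-length, axes as rail_end, which lies at 0, 150, 40 mm in this frame.
- sample_end (a point): Middle of the end face (the one towards the rail's open end) of the sample, a fixed 30 x 30 mm steel tube with a yellow band, 140 mm long, lying on the table along the rail, 33 mm out from the base plate, its end 110 to 170 mm from the rail's open end. Point 21 mm above the table, axes as rail_end. Pressing it with more than 25 N would shift it in its clamp.
- sample: The sample tube with the toggle clamp that holds it down (55 mm high, red handle, 90 mm or more behind the end face). Origin on the table under sample_end, the tube running along -y.
- carriage_grip (a point): Centre of the solid part of the blue carriage: 35 (x) by 60 (y) by 56 mm high, flat ends 30 mm either side along y, good to grip near the top from above, fingers closing along y. 28 mm above its underside. x away from the groove, y away from the nose, z up. On the rail its axes match rail_end's and it lies at x 30.5, z 0 mm in that frame (underside 12 mm over the table), within the play.
- carriage_nose (a point): Centre of the tip of the carriage's steel nose, which must meet the tube: 55 mm along -y and 2.5 mm along +x from carriage_grip, 9 mm above the underside. Axes as carriage_grip. The nose is 20 mm wide, 18 mm high and projects 25 mm from the blue body.
- carriage: The loose carriage, 0.4 to 0.6 kg, standing upright as it goes on the rail. Its groove runs along y, open to -x, some 0.6 mm clear of the rail on each flank: until clamped it sags and has 1 to 1.5 mm of play. Origin at the underside, 5.5 mm along -x from and 28 mm below carriage_grip. Its knob's top is 85 mm above the underside.
- knob_grip (a point): Centre of the red wing of the clamp knob on top of the carriage, on its vertical axis, 74 mm above the underside (18 mm above the body's top), 23.5 mm along -x from carriage_grip. Wing 44 mm long (x of this frame, turning with it), 11 mm thick (y), 22 mm high. Clockwise from above tightens: it turns stiffly and stays where it is left.
- gib: Brass gib in the carriage's upper jaw, driven down onto the rail by the knob; origin and axes as the carriage. It takes 0.5 to 2.1 rad of easy turning (about 0.3 N m, up to 0.2 less as read at a standstill), lifting the carriage by up to 3 mm at last, until it bites; then the torque climbs some 0.1 N m per 0.1 rad. Firm from 0.45 N m, best about 0.5, forced beyond 0.8.
- grinder: Black and yellow angle grinder lying on the table (about 250 mm long), origin at its underside. Not to be disturbed.
- magnet_square: Red triangular magnetic welding square, 100 x 100 x 16 mm, lying flat, origin at its underside. Not to be disturbed.
- spray_can: Spray can, 64 mm across and 170 mm high, upright, origin at its underside. Not to be disturbed.
Mind the look-alikes: they are no part of the job. What is shaped like the carriage but orange or pink is not meant.

How it is judged:
On the way, in this order (a step that is already met when the one before it is completed fails the run):
1. the carriage is on the dovetail over its whole length (x of carriage_grip in the frame of rail_end between 0.027 and 0.034 m and z of carriage_grip in the frame of rail_end between -0.003 and 0.003 m and angle between the y axis of carriage_grip and the y axis of rail_end, either way round below 0.05 rad and angle between the z axis of carriage_grip and the z axis of rail_end, either way round below 0.05 rad and y of carriage_grip in the frame of rail_end below -0.031 m), for 0.1 s.
2. its nose presses lightly on the sample tube's end (all of step 1 and y of carriage_nose in the frame of sample_end below 0.0015 m and contact force between carriage and sample above 1 N), for 0.1 s.
3. the knob clamps the carriage on the rail (all of step 1 and y of carriage_nose in the frame of sample_end below 0.0015 m and contact force between gib and fence above 25 N), for 0.2 s.
At the end, for the whole second after the job is handed in: The carriage sits on the dovetail over its whole length (within 3.5 mm and 0.05 rad of its place in the rail's section), its nose within 1.5 mm of the sample tube's end, at rest, clamped with more than 25 N between gib and rail (all of step 3 and linear speed of carriage below 0.01 m/s); the robot touches nothing.
It fails at once if the sample tube is pressed with more than 25 N (contact force between carriage and sample above 25 N).
It fails at once if the carriage is rammed against the rail's end with more than 40 N while going on (y of carriage_grip in the frame of rail_end above -0.028 m and contact force between carriage and fence above 40 N).
It fails at once if the knob is forced: more than 130 N between gib and rail (contact force between gib and fence above 130 N).
It fails at once if the grinder, magnetic square or spray can is disturbed (moved more than 15 mm) (distance of any of grinder, magnet_square, spray_can from where it was at the start of the episode above 0.015 m).
It also fails if it takes over 72 s, if anything falls off the work surface, if the arm or the gripper's body presses on something with over 40 N, if the wrist force passes 120 N, or if a joint passes its speed limit or range.

### The arm

A 6-joint arm with a two-finger parallel gripper is mounted at the origin on the work surface. World frame = base frame: x ahead of the robot, y to its left, z up, the work surface at z = 0. Lengths are in m, angles in rad, forces in N, time in s.
With the tool pointing down it reaches from about 0.375 to 0.975 m from the base axis. Payload 3.8 kg.
Tool frame: the origin (TCP) lies midway between the tips of the shut fingers; the grasp point (between the pads) lies 19 mm behind it; z points along the fingers, y is the line along which they close (so a half turn about z gives the same grasp; the last joint's range is limited). The gripper opens to 85 mm and grips with 20 to 120 N. Pads are 22 mm wide; open, the fingers measure 114 mm over their backs; the gripper's body (76 mm by 85 mm) begins 54 mm behind the grasp point. The pads swing forward as they close: fully open they stand 13 mm farther back than shut.
Start: joints at [-1.155, 0.264, 1.604, -0, 1.274, -0.037], TCP at [0.295, -0.607, 0.231] pointing down, gripper open.
Joint ranges: [-2.63, 2.63], [-0.94, 2.18], [0.31, 2.57], [-1.31, 4.45], [0, 2.66], [-2.55, 2.55]. Speed limits (rad/s): [2.57, 2.57, 3.14, 3.14, 3.14, 3.14].

### API

Orientations are given as a rotation vector (axis times angle).
In Python, from workcell import bot gives the robot as it stands.
- The arm moves only by the tool jog_arm, never from a script. Its argument "motion" is a list of rows, each a list of 5 numbers: the opening, from -1 (shut) to 1 (fully open), then the shift along the tool's x, y, z in mm, then the turn about the tool's z in degrees. In form: [[claw, x, y, z, twist], ...]. A call has 1 to 10 rows; each row shifts and turns the commanded pose from where the row before left it, along the tool's axes as they then stand; what a row does not reach is not made up. A row lasts 1/12 s, in which the tool goes at most 41.7 mm and 7.16 degrees, less where a joint would pass 70% of its speed; a pose out of reach is approached as far as the arm can. A call with a gripper value outside its range is refused whole. The fingers move at their own pace and stop on an object; "force" is the grip in N (left out, the last holds). Time passes only in rows, so rows that do not move let the fingers close. It gives the time, the measured TCP pose, the force, the opening and the grip force at its end, in the units of the state.
- bot.read_state(): the state, without advancing time (a new reading comes with each control period).
- bot.read_camera(name): name is "scene" or "top" or "wrist"; returns (picture, depth): 400x640x3 uint8, red, green, blue; 400x640 float32, m along the optical axis (not along the pixel's ray), 0 where there is no reading.
- bot.get_calibration(name): a dict with "vfov" (degrees; the focal length in pixels is half the picture's height over the tangent of half this angle, whatever the lens; pixels are square), "cx", "cy" (the principal point, pixels), "dist" ([k1, k2, p1, p2, k3] as OpenCV has them; the pictures are not rectified), "rvec" (rotation vector, rad) and "tvec" (3), from world to camera coordinates, as OpenCV has them; the wrist camera has in their place "tool_from_camera" (4x4, takes a point from camera to tool coordinates, whose origin is the TCP and whose axes are the flange's). Camera axes: x right, y down, z forward; pixel columns grow to the right and rows downward; lengths in m; the calibration is good to about 2 mm. A picture is of the moment at which its call begins: read the wrist's pose just before it. get_calibration takes no time and is no camera call.
- bot.finish_job(): hands the job in; it is judged then, once.
The state is a dict: "time": time; "q": joint angles; "joint_vel": joint speeds; "joint_torque": joint torques, N m; "tool_pos": TCP position; "tcp_rot": TCP orientation; "wrist_force": force on the tool from outside, world axes, zero at the start; "torque": the same for the moment, N m; "width": opening from 0.0 (shut) to 1.0 (fully open); "grip_force": force on a finger pad.
Only numpy, scipy, OpenCV 4.12 (cv2) and the standard library are available. Lean on these libraries where they do the work, as an engineer would, in place of code of your own. Each camera call takes 0.05 s, during which the arm holds its last target. There are 200 camera calls.

## Working session

There is one attempt and no reset: what is moved stays moved. The work goes in short steps, Python scripts to look and compute and a tool call to move; the robot and the scene stay as the last step left them, time stands still between calls to the robot, and variables do not carry over. Pictures are saved under pics/ and viewed, at most 10 in all, crops included, and the job is handed in when it is done.

Besides the shell and the picture viewer there is one more tool, called after "Request:" as a command line: name --pt "numbers of a row" for each row, then --argument value for the rest. jog_arm: Moves the arm, as the interface text tells. Its arguments: {"type":"object","properties":{"motion":{"type":"array"},"force":{"type":"number"}},"required":["motion"]}

```bash
mkdir -p pics; ls; cat > h.py <<'E'
import numpy as np, cv2
from workcell import bot
from scipy.spatial.transform import Rotation as R
def K(c):
    f=200/np.tan(np.radians(c["vfov"])/2)
    return np.array([[f,0,c["cx"]],[0,f,c["cy"]],[0,0,1]])
def pose(c,st=None):  # cam->world R,t
    if "rvec" in c:
        r=R.from_rotvec(np.ravel(c["rvec"])).as_matrix(); return r.T, -r.T@np.ravel(c["tvec"])
    T=np.array(c["tool_from_camera"]); r=R.from_rotvec(st["tcp_rot"]).as_matrix()
    return r@T[:3,:3], r@T[:3,3]+np.array(st["tool_pos"])
def rays(c,px):
    p=cv2.undistortPoints(np.array(px,float).reshape(-1,1,2),K(c),np.array(c["dist"],float)).reshape(-1,2)
    return np.c_[p,np.ones(len(p))]
def at_depth(c,px,d,st=None):
    r,t=pose(c,st); return (rays(c,px)*np.ravel(d)[:,None])@r.T+t
def at_z(c,px,z,st=None):
    r,t=pose(c,st); v=rays(c,px)@r.T; return t+v*((z-t[2])/v[:,2])[:,None]
def project(c,P,st=None):
    r,t=pose(c,st); P=(np.array(P,float).reshape(-1,3)-t)@r
    return cv2.projectPoints(P,np.zeros(3),np.zeros(3),K(c),np.array(c["dist"],float))[0].reshape(-1,2)
def grab(name,fn):
    st=bot.read_state(); im,d=bot.read_camera(name); cv2.imwrite(f"pics/{fn}.png",im[:,:,::-1]); np.savez(f"pics/{fn}.npz",im=im,d=d,pos=st["tool_pos"],rot=st["tcp_rot"]); return st,im,d
def load(fn):
    z=np.load(f"pics/{fn}.npz"); return dict(tool_pos=z["pos"],tcp_rot=z["rot"]),z["im"],z["d"]
E
python3 - <<'E'
from h import *
for n in ("scene","top"):
    grab(n,n+"0"); print(n,bot.get_calibration(n))
print(bot.get_calibration("wrist")); print(bot.read_state())
E
```

```text
pics
scene {'vfov': 43.89954674541231, 'cx': 315.8600825812106, 'cy': 209.55125363519787, 'dist': array([-0.10959614,  0.        ,  0.        ,  0.        ,  0.        ]), 'rvec': array([ 2.42528916,  0.75141083, -0.26371762]), 'tvec': array([-0.39478443, -0.21000634,  1.80441488])}
top {'vfov': 43.464257262365514, 'cx': 314.5887319898614, 'cy': 207.19637784843755, 'dist': array([-0.09177228,  0.        ,  0.        ,  0.        ,  0.        ]), 'rvec': array([ 2.1536484 , -2.16494009,  0.11716239]), 'tvec': array([-0.04734948,  0.52133488,  1.54727148])}
{'vfov': 64.22269389628448, 'cx': 325.9877238459784, 'cy': 200.53744128916546, 'dist': array([0.00254944, 0.        , 0.        , 0.        , 0.        ]), 'tool_from_camera': array([[-2.08569519e-04, -9.46025758e-01, -3.24091380e-01,
         8.23183997e-02],
       [ 9.99999854e-01, -3.60256587e-05, -5.38392251e-04,
        -3.18750992e-04],
       [ 4.97657332e-04, -3.24091445e-01,  9.46025627e-01,
        -1.42099199e-01],
       [ 0.00000000e+00,  0.00000000e+00,  0.00000000e+00,
         1.00000000e+00]])}
{'time': 0.1, 'q': array([-1.15488757e+00,  2.64714735e-01,  1.60524114e+00, -3.10095248e-06,
        1.27370714e+00, -3.69066057e-02]), 'joint_vel': array([ 0.00162468,  0.00079198, -0.00384645,  0.00161056, -0.00012468,
        0.00037586]), 'joint_torque': array([ 6.79843615e-04, -5.16705322e+01, -3.68590379e+01, -6.82872314e-05,
        6.27639267e-03, -4.44943240e-06]), 'tool_pos': array([ 0.29503666, -0.60636811,  0.23005965]), 'tcp_rot': array([-3.05943507e+00, -7.04764576e-01,  6.16770579e-04]), 'wrist_force': array([ 0.26542955, -0.07164579, -0.12821806]), 'torque': array([-0.0281661 ,  0.0085327 ,  0.00197025]), 'grip_force': 0.0, 'width': 0.9995614381541442}
```

View pics/top0.png

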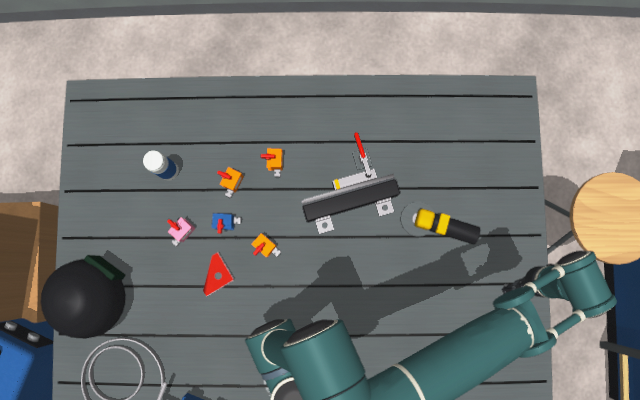

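View pics/scene0.png

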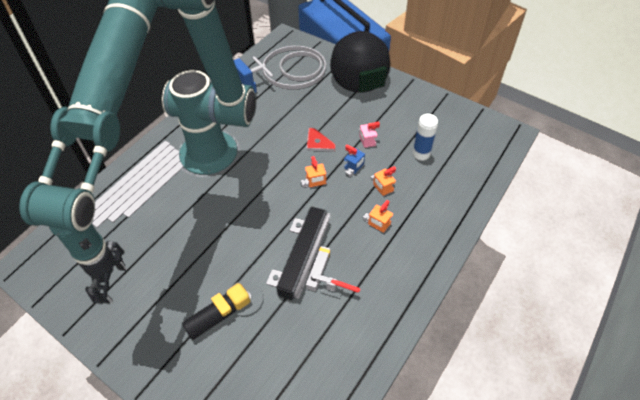

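The top view shows the blue carriage at (222,222), nose to the right at (238,221). Its look-alikes are orange at (231,179), (274,159) and (264,245), and pink at (179,229). Only the one at (222,222) is blue, so it is the one meant. The fence runs from (303,208) to (399,185), with the tube's yellow end at (336,184). That puts the rail's open end on the left.

```bash
python3 - <<'E'
from h import *
st,im,d=load("top0"); c=bot.get_calibration("top")
def show(n,px,z=None):
    px=np.array(px,float); dd=[d[int(v),int(u)] for u,v in px]
    print(n,np.round(at_depth(c,px,dd),3).tolist(), [] if z is None else np.round(at_z(c,px,z),3).tolist())
show("blue body/nose",[(226,222),(237,221),(215,222),(220,226)],0.056)
show("beam corners",[(305,202),(305,219),(398,183),(396,193)],0.06)
show("tube yellow/mid",[(336,184),(350,181),(370,176)],0.036)
show("can,tri,grinder",[(153,158),(217,275),(427,219)])
s,ims,ds=load("scene0"); cs=bot.get_calibration("scene")
print(np.round(at_depth(cs,[(355,158),(347,170)],[ds[158,355],ds[170,347]]),3))
a=cv2.resize(im[130:280,160:410],None,fx=3,fy=3,interpolation=cv2.INTER_CUBIC); cv2.imwrite("pics/c1.png",a[:,:,::-1])
E
```

```text
blue body/nose [[0.474, 0.224, 0.054], [0.48, 0.196, 0.018], [0.474, 0.259, 0.053], [0.459, 0.237, 0.083]] [[0.474, 0.224, 0.056], [0.476, 0.19, 0.056], [0.474, 0.258, 0.056], [0.461, 0.242, 0.056]]
beam corners [[0.536, -0.02, 0.047], [0.487, -0.019, -0.004], [0.601, -0.318, 0.005], [0.561, -0.303, 0.058]] [[0.534, -0.021, 0.06], [0.481, -0.021, 0.06], [0.592, -0.31, 0.06], [0.56, -0.303, 0.06]]
tube yellow/mid [[0.595, -0.118, 0.029], [0.603, -0.162, 0.033], [0.618, -0.225, 0.037]] [[0.593, -0.118, 0.036], [0.603, -0.162, 0.036], [0.618, -0.225, 0.036]]
can,tri,grinder [[0.652, 0.421, 0.172], [0.31, 0.258, 0.016], [0.479, -0.396, 0.062]] []
[[0.485 0.232 0.055]
 [0.474 0.2   0.015]]
```

View pics/c1.png

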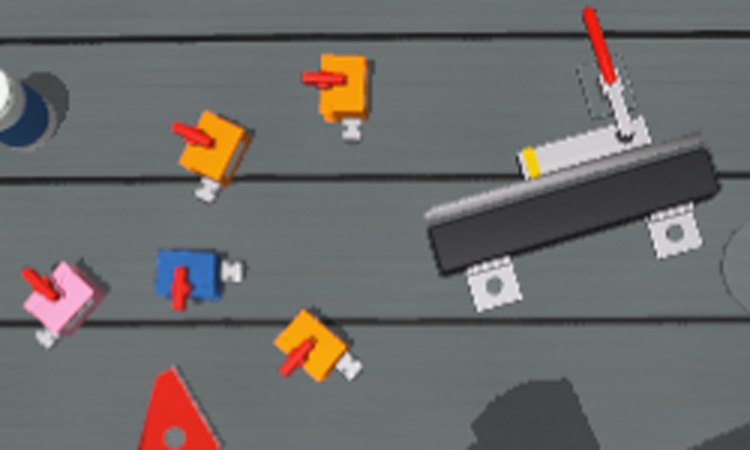

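The crop confirms it: the blue carriage is at crop (190,275), nose right at (232,271), red knob at (180,288). I'll go above it with the tool x heading 180°, closing along world y.

```bash
cat >> h.py <<'E'
def heading(st):
    x=R.from_rotvec(st["tcp_rot"]).as_matrix()[:,0]; return np.degrees(np.arctan2(x[1],x[0]))
def plan(p0,h0,p1,h1,claw=1,vmax=40,n=None):
    """rows from pose (p,heading deg) to pose, rounded; tool down: x=(c,s), y=(s,-c), z=-z"""
    p0,p1=np.array(p0,float)*1e3,np.array(p1,float)*1e3
    n=n or int(max(np.ceil(np.linalg.norm(p1-p0)/vmax),np.ceil(abs(h1-h0)/7)))
    p,h=p0.copy(),float(h0); rows=[]
    for i in range(1,n+1):
        d=p0+(p1-p0)*i/n-p; c,s=np.cos(np.radians(h)),np.sin(np.radians(h))
        sx,sy,sz=np.round([c*d[0]+s*d[1],s*d[0]-c*d[1],-d[2]],1); tw=round((h-(h0+(h1-h0)*i/n)),1)
        p+=[c*sx+s*sy,s*sx-c*sy,-sz]; h-=tw; rows.append([claw,float(sx),float(sy),float(sz),float(tw)])
    print("end",np.round(p,1),round(h,2)); 
    for i in range(0,n,10): print(rows[i:i+10])
E
python3 - <<'E'
from h import *
s=bot.read_state(); print(heading(s),R.from_rotvec(s["tcp_rot"]).as_matrix()[:,2])
plan(s["tool_pos"],heading(s),(0.49,-0.2,0.25),26+77,n=11)
plan((0.49,-0.2,0.25),26+77,(0.445,0.236,0.25),180,n=11)
E
```

```text
25.944456922587754 [-8.39181108e-04  1.89266079e-03 -9.99997857e-01]
end [ 490. -200.  250.] 103.04
[[1, 32.1, -25.5, -1.8, -7.0], [1, 35.0, -21.3, -1.8, -7.0], [1, 37.3, -17.0, -1.8, -7.0], [1, 39.1, -12.3, -1.9, -7.0], [1, 40.3, -7.4, -1.8, -7.0], [1, 40.9, -2.4, -1.8, -7.0], [1, 40.8, 2.5, -1.8, -7.0], [1, 40.3, 7.6, -1.8, -7.0], [1, 39.1, 12.3, -1.8, -7.0], [1, 37.3, 17.1, -1.8, -7.1]]
[[1, 34.8, 21.5, -1.8, -7.0]]
end [445. 236. 250.] 180.0
[[1, 39.5, 4.9, -0.0, -7.0], [1, 38.7, 9.7, -0.0, -7.0], [1, 37.1, 14.4, -0.0, -7.0], [1, 35.2, 18.8, -0.0, -7.0], [1, 32.6, 22.9, -0.0, -7.0], [1, 29.6, 26.7, -0.0, -7.0], [1, 26.0, 30.1, -0.0, -7.0], [1, 22.3, 33.1, -0.0, -7.0], [1, 18.0, 35.5, -0.0, -7.0], [1, 13.5, 37.5, -0.0, -7.0]]
[[1, 8.9, 38.9, -0.0, -7.0]]
```

Request:
jog_arm --pt "1 32 -25.5 -2 -7" --pt "1 35 -21 -2 -7" --pt "1 37 -17 -2 -7" --pt "1 39 -12 -2 -7" --pt "1 40 -7.5 -2 -7" --pt "1 41 -2.5 -2 -7" --pt "1 41 2.5 -2 -7" --pt "1 40 7.5 -2 -7" --pt "1 39 12 -2 -7" --pt "1 37 17 -2 -7"

```text
time: 0.93
tool_pos: [0.4718, -0.2367, 0.251]
tcp_rot: [-2.096, -2.339, 0.0]
wrist_force: [0.7, -0.1, 0.3]
width: 1.002
grip_force: 0.0
```

Request:
jog_arm --pt "1 35 21.5 0 -7" --pt "1 39.5 5 0 -7" --pt "1 38.5 9.5 0 -7" --pt "1 37 14.5 0 -7" --pt "1 35 19 0 -7" --pt "1 32.5 23 0 -7" --pt "1 29.5 26.5 0 -7" --pt "1 26 30 0 -7" --pt "1 22 33 0 -7" --pt "1 18 35.5 0 -7"

```text
time: 1.77
tool_pos: [0.4527, 0.1559, 0.251]
tcp_rot: [-0.375, -3.119, 0.0]
wrist_force: [0.8, -0.6, 0.1]
width: 1.001
grip_force: 0.0
```

Request:
jog_arm --pt "1 13.5 37.5 0 -7" --pt "1 9 39 0 -7" --pt "1 0 0 0 0" --pt "1 0 0 0 0"

```text
time: 2.1
tool_pos: [0.4446, 0.2354, 0.2507]
tcp_rot: [0.004, -3.141, 0.001]
wrist_force: [-0.0, 0.3, -1.3]
width: 1.004
grip_force: 0.0
```

```bash
python3 - <<'E'
from h import *
st,im,d=grab("wrist","w1"); print(st["tool_pos"],heading(st),st["time"],st["wrist_force"])
E
```

```text
[0.44461909 0.23539337 0.25073882] -179.8383264169108 2.1 [-0.04246811  0.34555188 -1.2739018 ]
```

View pics/w1.png

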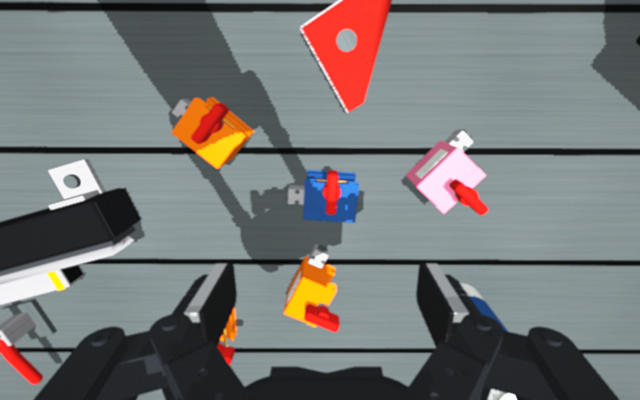

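The wrist view shows the blue carriage at (331,196), with its nose at (297,194) on the left and the red knob wing at (332,192). The nose points to -y, as expected.

```bash
python3 - <<'E'
from h import *
st,im,d=load("w1"); c=bot.get_calibration("wrist")
hsv=cv2.cvtColor(im,cv2.COLOR_RGB2HSV)
m=(hsv[...,0]>100)&(hsv[...,0]<125)&(hsv[...,1]>120)&(d>0)
m[:, :270]=0; m[:,390:]=0; m[:140]=0; m[250:]=0
v,u=np.nonzero(m); P=at_depth(c,np.c_[u,v],d[v,u],st)
print(len(P),np.percentile(P[:,2],[2,25,50,75,95]))
t=P[P[:,2]>0.050]
r=cv2.minAreaRect((t[:,:2]*1000).astype(np.float32)); print("top rect",r, np.median(t[:,2]))
print(np.round(cv2.boxPoints(r),1).tolist())
g=(hsv[...,0]<8)&(hsv[...,1]>150)&(d>0); g[:,:300]=0; g[:,370:]=0; g[:150]=0; g[250:]=0
v,u=np.nonzero(g); Q=at_depth(c,np.c_[u,v],d[v,u],st); Q=Q[Q[:,2]>0.07]
print("knob",cv2.minAreaRect((Q[:,:2]*1000).astype(np.float32)),np.percentile(Q[:,2],[5,50,95]))
# fence: rail/base plate near end, tube
for n,px in {"tubeend":[(54,284),(66,281)],"beam":[(100,205),(128,200)],"rail":[(60,270),(128,240)]}.items():
    print(n,np.round(at_depth(c,px,[d[b,a] for a,b in px],st),3).tolist())
a=cv2.resize(im[130:350,0:160],None,fx=3.6,fy=2.7*4/3*0.75,interpolation=cv2.INTER_CUBIC)
cr=cv2.resize(im[145:245,270:400],None,fx=5,fy=5,interpolation=cv2.INTER_CUBIC); cv2.imwrite("pics/c2.png",cr[:,:,::-1])
# second view: top
st2,im2,d2=load("top0"); c2=bot.get_calibration("top")
h2=cv2.cvtColor(im2,cv2.COLOR_RGB2HSV); m=(h2[...,0]>100)&(h2[...,0]<125)&(h2[...,1]>120); m[:,:205]=0;m[:,245:]=0;m[:205]=0;m[240:]=0
v,u=np.nonzero(m);P=at_depth(c2,np.c_[u,v],d2[v,u]);t=P[P[:,2]>.045]; print("top cam",len(t),cv2.minAreaRect((t[:,:2]*1000).astype(np.float32)),np.median(t[:,2]))
E
```

```text
1877 [0.00296206 0.05422986 0.05513421 0.05574617 0.05640963]
top rect ((476.77972412109375, 239.74937438964844), (59.56671142578125, 46.18500518798828), 86.423583984375) 0.055327556004401146
[[451.8999938964844, 211.5], [498.0, 208.60000610351562], [501.70001220703125, 268.0], [455.6000061035156, 270.8999938964844]]
knob ((457.6378479003906, 240.34461975097656), (41.72954559326172, 14.528573989868164), 0.8974128365516663) [0.07700201 0.08393321 0.0852792 ]
tubeend [[0.602, -0.124, 0.028], [0.598, -0.109, 0.027]]
beam [[0.482, -0.021, 0.052], [0.491, -0.018, 0.007]]
rail [[0.58, -0.11, 0.029], [0.534, -0.009, 0.036]]
top cam 219 ((476.9360656738281, 238.50729370117188), (59.19760513305664, 44.46483612060547), 89.82218933105469) 0.05526536594196019
```

View pics/c2.png

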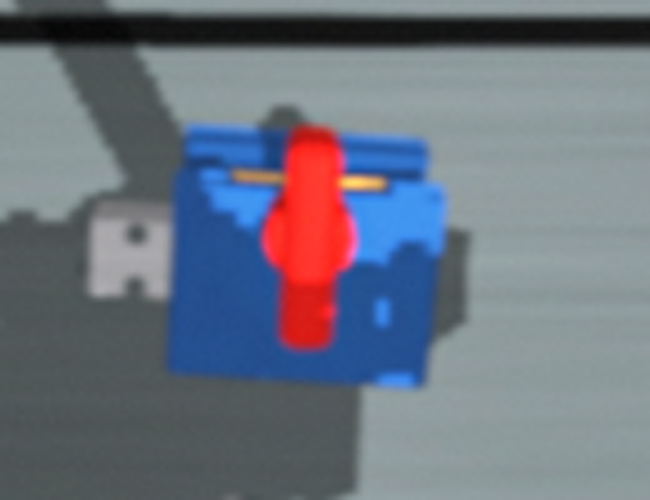

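Grip is at about (481.5, 239.3) mm, y axis heading 86.4°. The top camera and the knob position agree to within 1.5 mm, and the top face at z≈55 mm checks. Descending.

Request:
jog_arm --pt "1 -18.5 2 0 2" --pt "1 -18.5 2 0 1.8" --pt "1 0 0 38 0" --pt "1 0 0 38 0" --pt "1 0 0 38 0" --pt "1 0 0 38 0" --pt "1 0 0 38 0" --pt "1 0 0 25 0" --pt "1 0 0 14 0" --pt "1 0 0 0 0"

```text
time: 2.98
tool_pos: [0.4792, 0.2333, 0.0179]
tcp_rot: [-0.111, -3.132, 0.007]
wrist_force: [-0.3, 0.1, -0.7]
width: 0.998
grip_force: 0.0
```

Request:
jog_arm --pt "0 0 0 0 0" --pt "0 0 0 0 0" --pt "0 0 0 0 0" --pt "-0.2 0 0 0 0" --pt "-0.2 0 0 0 0" --pt "-0.2 0 0 0 0" --pt "-0.2 0 0 0 0" --force 60

```text
time: 3.57
tool_pos: [0.4851, 0.2376, 0.0248]
tcp_rot: [0.106, 3.135, 0.003]
wrist_force: [1.2, -1.8, 6.7]
width: 0.689
grip_force: 67.8
```

```bash
python3 - <<'E'
from h import *
s=bot.read_state(); print(s["tool_pos"],heading(s),s["width"],s["grip_force"])
plan((.4851,.2376,.220),heading(s)%360,(.600,.030,.220),192,claw=-0.2,n=8)
E
```

```text
[0.48508501 0.23759807 0.02484404] 176.1373376537206 0.6894650352819198 67.75556087493896
end [600.  30. 220.] 192.04
[[-0.2, -16.1, -24.9, -0.0, -2.0], [-0.2, -15.2, -25.5, -0.0, -2.0], [-0.2, -14.3, -26.0, -0.0, -1.9], [-0.2, -13.4, -26.4, -0.0, -2.0], [-0.2, -12.5, -26.9, -0.0, -2.0], [-0.2, -11.6, -27.3, -0.0, -2.0], [-0.2, -10.6, -27.7, -0.0, -2.0], [-0.2, -9.6, -28.1, -0.0, -2.0]]
```

Request:
jog_arm --pt "-0.2 0 0 -10 0" --pt "-0.2 0 0 -20 0" --pt "-0.2 0 0 -33 0" --pt "-0.2 0 0 -33 0" --pt "-0.2 0 0 -33 0" --pt "-0.2 0 0 -33 0" --pt "-0.2 0 0 -33 0"

```text
time: 4.15
tool_pos: [0.4808, 0.2362, 0.2181]
tcp_rot: [-0.105, -3.137, 0.002]
wrist_force: [0.6, 0.2, -5.2]
width: 0.691
grip_force: 66.3
```

Request:
jog_arm --pt "-0.2 -16 -25 0 -2" --pt "-0.2 -15 -25.5 0 -2" --pt "-0.2 -14.5 -26 0 -2" --pt "-0.2 -13.5 -26.5 0 -2" --pt "-0.2 -12.5 -27 0 -2" --pt "-0.2 -11.5 -27 0 -2" --pt "-0.2 -10.5 -27.5 0 -2" --pt "-0.2 -9.5 -28 0 -2" --pt "-0.2 0 0 0 0" --pt "-0.2 0 0 0 0"

```text
time: 4.98
tool_pos: [0.5965, 0.0282, 0.2163]
tcp_rot: [0.327, -3.121, -0.0]
wrist_force: [0.6, 0.3, -4.0]
width: 0.687
grip_force: 66.9
```

```bash
python3 - <<'E'
from h import *
st,im,d=grab("wrist","w2"); print(st["tool_pos"],heading(st),st["time"],st["wrist_force"],st["torque"],R.from_rotvec(st["tcp_rot"]).as_matrix()[:,2])
E
```

```text
[0.59647971 0.02818982 0.21627045] -168.02323520461226 4.9833 [ 0.57705748  0.255925   -3.95213218] [ 0.08969384 -0.03489135 -0.02415632] [-3.13134455e-03 -9.59378387e-05 -9.99995093e-01]
```

View pics/w2.png

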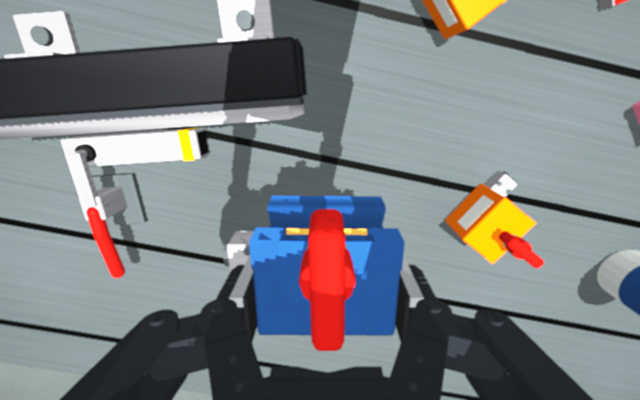

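This wrist view shows the carriage held level at (327,280) and the rail's open end at (303,110). The tube's yellow end is at (203,145). Next I'll fit the fence, tube and held carriage from depth.

```bash
cat > fit.py <<'E'
from h import *
import sys
st,im,d=load(sys.argv[1]); c=bot.get_calibration("wrist")
hsv=cv2.cvtColor(im,cv2.COLOR_RGB2HSV).astype(int); H,S,V=[hsv[...,i] for i in range(3)]
v,u=np.mgrid[0:400,0:640]; v,u=v.ravel(),u.ravel(); dd=d.ravel()
W=at_depth(c,np.c_[u,v],dd,st).reshape(400,640,3)
ok=d>0
# beam: dark, z>0.05
m=ok&(V<70)&(W[...,2]>.05)&(W[...,2]<.066)&(W[...,0]<.62)&(W[...,1]<.03)&(v.reshape(400,640)<130)
P=W[m]; print("beam",len(P),np.median(P[:,2])); 
r=cv2.minAreaRect((P[:,:2]*1000).astype(np.float32)); print(r,np.round(cv2.boxPoints(r),1).tolist())
# long edge heading from front edge: per-column max image row
b=cv2.boxPoints(r); e=[b[1]-b[0],b[2]-b[1]]; e=max(e,key=np.linalg.norm); h=np.degrees(np.arctan2(e[1],e[0]))%180; print("rail y heading",h)
uy=np.array([np.cos(np.radians(h)),np.sin(np.radians(h))]); ux=np.array([uy[1],-uy[0]])
F=W[ok&(W[...,2]>.02)&(W[...,2]<.07)&(v.reshape(400,640)<170)&(u.reshape(400,640)<320)]
X=F[:,:2]@ux*1e3; Y=F[:,:2]@uy*1e3; Z=F[:,2]*1e3
x0=np.percentile(P[:,:2]@ux*1e3,99.5); y0=np.percentile(P[:,:2]@uy*1e3,99.8); print("beam front x",x0,"end y",y0,"ux",ux,"uy",uy)
for a in range(-60,70,3):
    s=(X>x0+a)&(X<=x0+a+3)&(Y>y0-300)
    if s.sum()>30: print(a,s.sum(),"z95 %.1f z50 %.1f ymax %.1f"%(np.percentile(Z[s],95),np.median(Z[s]),np.percentile(Y[s],99.5)-y0))
# tube: bright/yellow
y=ok&(H>20)&(H<35)&(S>120)&(W[...,2]>.02)&(W[...,2]<.045)&(u.reshape(400,640)<240)&(v.reshape(400,640)<200)
T=W[y]; print("yellow",len(T),np.median(T[:,2]),(T[:,:2]@ux*1e3-x0).min(),(T[:,:2]@ux*1e3-x0).max(),(T[:,:2]@uy*1e3-y0).max())
# carriage in tool frame
Rm=R.from_rotvec(st["tcp_rot"]).as_matrix(); B=ok&(H>100)&(H<125)&(S>120)&(v.reshape(400,640)>180)&(u.reshape(400,640)>235)&(u.reshape(400,640)<410)
C=(W[B]-st["tool_pos"])@Rm*1e3; zt=np.median(C[:,2]); print("carr z tool",np.percentile(C[:,2],[1,5,25,50,75]))
t=C[np.abs(C[:,2]-np.percentile(C[:,2],30))<4]; r=cv2.minAreaRect(t[:,:2].astype(np.float32)); print("carr top rect tool",r,np.round(cv2.boxPoints(r),1).tolist())
A=np.c_[t[:,:2],np.ones(len(t))]; k=np.linalg.lstsq(A,t[:,2],rcond=None)[0]; print("tilt x,y",k)
K_=ok&((H<8)|(H>172))&(S>150)&(v.reshape(400,640)>180)&(u.reshape(400,640)>280)&(u.reshape(400,640)<370)
Kp=(W[K_]-st["tool_pos"])@Rm*1e3; Kp=Kp[Kp[:,2]<zt-22]; print("knob tool",cv2.minAreaRect(Kp[:,:2].astype(np.float32)),np.median(Kp[:,2]))
E
python3 fit.py w2
```

```text
beam 14374 0.05938774564656271
((537.42138671875, -148.51010131835938), (54.88406753540039, 277.2707214355469), 15.479318618774414) [[474.0, -22.200000762939453], [548.0, -289.3999938964844], [600.9000244140625, -274.79998779296875], [526.9000244140625, -7.599999904632568]]
rail y heading 105.47932
beam front x 501.8135620801183 end y -148.16273066850462 ux [0.9637269  0.26689047] uy [-0.26689047  0.9637269 ]
-57 205 z95 35.6 z50 34.2 ymax -30.0
-54 119 z95 35.7 z50 34.4 ymax -53.8
-51 557 z95 59.4 z50 57.9 ymax -3.5
-48 1113 z95 60.6 z50 59.2 ymax -0.1
-45 1156 z95 60.8 z50 59.5 ymax -0.1
-42 1164 z95 60.8 z50 59.5 ymax -0.1
-39 1149 z95 60.8 z50 59.5 ymax -0.0
-36 1146 z95 60.7 z50 59.5 ymax -0.0
-33 1132 z95 60.7 z50 59.5 ymax 0.0
-30 1128 z95 60.7 z50 59.5 ymax 0.1
-27 1122 z95 60.8 z50 59.5 ymax 0.1
-24 1116 z95 60.7 z50 59.5 ymax 0.0
-21 1112 z95 60.7 z50 59.4 ymax 0.1
-18 1097 z95 60.8 z50 59.4 ymax 0.1
-15 1097 z95 60.6 z50 59.4 ymax 0.1
-12 1093 z95 60.7 z50 59.5 ymax 0.2
-9 1075 z95 60.6 z50 59.5 ymax 0.2
-6 1073 z95 60.6 z50 59.4 ymax 0.1
-3 1059 z95 60.4 z50 58.4 ymax -3.
[... 550 characters left out ...]
94 z95 50.3 z50 29.5 ymax -113.9
51 336 z95 50.3 z50 29.3 ymax -114.3
yellow 309 0.02976582468671235 23.4572748416262 54.14647106719036 -119.81376625589328
carr z tool [-31.78459042 -31.34339147 -30.75741468 -30.2456675  -24.16113067]
carr top rect tool ((7.49188232421875, -0.11256217956542969), (46.6065559387207, 60.5589485168457), 0.7033418416976929) [[-16.200000762939453, 29.899999618530273], [-15.399999618530273, -30.700000762939453], [31.200000762939453, -30.100000381469727], [30.399999618530273, 30.5]]
tilt x,y [ 4.34511609e-03  3.06447289e-03 -3.05030989e+01]
knob tool ((25.65165138244629, 0.2649421691894531), (17.331201553344727, 43.959232330322266), 78.6982421875) -59.19113541480101
```

```bash
cat > fit2.py <<'E'
from h import *
import sys
st,im,d=load(sys.argv[1]); c=bot.get_calibration("wrist")
hsv=cv2.cvtColor(im,cv2.COLOR_RGB2HSV).astype(int); H,S,V=[hsv[...,i] for i in range(3)]
v,u=np.mgrid[0:400,0:640]
W=at_depth(c,np.c_[u.ravel(),v.ravel()],d.ravel(),st).reshape(400,640,3)
h=105.5; uy=np.array([np.cos(np.radians(h)),np.sin(np.radians(h))]); ux=np.array([uy[1],-uy[0]])
m=(d>0)&(W[...,2]>.045)&(W[...,2]<.07)&(v<170)&(u<320)
X=W[m][:,:2]@ux*1e3;Y=W[m][:,:2]@uy*1e3;Z=W[m][:,2]*1e3
def line(sel,q,n):
    a=[]
    for y in np.arange(-400,-165,4):
        s=sel&(Y>y)&(Y<y+4)
        if s.sum()>8: a.append((y+2,np.percentile(X[s],q)))
    a=np.array(a); k=np.polyfit(a[:,0],a[:,1],1); r=a[:,1]-np.polyval(k,a[:,0]); g=abs(r)<1.5; k=np.polyfit(a[g,0],a[g,1],1)
    print(n,"heading",h-np.degrees(np.arctan(k[0])),"x at y=-160: %.1f"%np.polyval(k,-160),"rms %.2f"%np.std(r[g]),g.sum())
line((Z>52)&(X<525),99,"rail outer edge")
line((Z>58.5)&(X<515),99,"plate front edge")
line((Z>57)&(X<515),1,"beam back edge")
s=(X>503)&(X<507.5); print("plate end y",np.percentile(Y[s],[98,99,99.8])); s=(X>509)&(X<515); print("rail end y",np.percentile(Y[s],[98,99,99.8]))
t=(d>0)&(W[...,2]>.022)&(W[...,2]<.034)&(v<180)&(u<230); XT=W[t][:,:2]@ux*1e3;YT=W[t][:,:2]@uy*1e3
g=(XT>528)&(XT<552); print("tube end y",np.percentile(YT[g],[98,99.8]),"tube x",np.percentile(XT[(YT>-310)],[1,99]),"z",np.median(W[t][:,2]))
Rm=R.from_rotvec(st["tcp_rot"]).as_matrix(); B=(d>0)&(H>100)&(H<125)&(S>120)&(v>180)&(u>235)&(u<410)
C=(W[B]-st["tool_pos"])@Rm*1e3; C=C[abs(C[:,2]+30.5)<3]
for q,n in ((1,"nose end"),(99,"rear end")):
    a=np.array([(x,np.percentile(C[(C[:,0]>x)&(C[:,0]<x+3),1],q)) for x in range(-13,12,3)]); k=np.polyfit(a[:,0],a[:,1],1); print(n,"tilt deg",np.degrees(np.arctan(k[0])),np.polyval(k,0))
for q,n in ((1,"front face"),(99,"jaw")):
    a=np.array([(y,np.percentile(C[(C[:,1]>y)&(C[:,1]<y+4),0],q)) for y in range(-26,24,4)]); k=np.polyfit(a[:,0],a[:,1],1); print(n,"tilt deg",np.degrees(np.arctan(k[0])),np.polyval(k,0))
E
python3 fit2.py w2
```

```text
rail outer edge heading 105.92038006573416 x at y=-160: 518.0 rms 0.25 59
plate front edge heading 105.88875565472313 x at y=-160: 506.3 rms 0.25 59
beam back edge heading 105.96411417954735 x at y=-160: 452.3 rms 0.26 59
plate end y [-156.18790704 -153.22629296 -151.09799409]
rail end y [-155.91413229 -153.46983082 -151.13797834]
tube end y [-262.74241393 -261.98961365] tube x [525.26620079 555.1885153 ] z 0.02933875437291078
nose end tilt deg -0.37858780201020614 -29.286637839524193
rear end tilt deg 0.7594821378569635 29.448043523050217Traceback (most recent call last):
  File "fit2.py", line 28, in <module>
    a=np.array([(y,np.percentile(C[(C[:,1]>y)&(C[:,1]<y+4),0],q)) for y in range(-26,24,4)]); k=np.polyfit(a[:,0],a[:,1],1); print(n,"tilt deg",np.degrees(np.arctan(k[0])),np.polyval(k,0))
                   ~~~~~~~~~~~~~^^^^^^^^^^^^^^^^^^^^^^^^^^^^^^^^
    return _quantile_unchecked(
        a, q, axis, out, overwrite_input, method, keepdims, weights)
    return _ureduce(a,
                    func=_quantile_ureduce_func,
    ...<5 lines>...
                    overwrite_input=overwrite_input,
                    method=method)
    r = func(a, **kwargs)
    result = _quantile(arr,
                       quantiles=q,
    ...<2 lines>...
                       out=out,
                       weights=wgt)
    slices_having_nans = np.isnan(arr[-1, ...])
                                  ~~~^^^^^^^^^
IndexError: index -1 is out of bounds for axis 0 with size 0
```

Rail heading is 105.9° and rail_end ≈ (528, -10) mm. Face-to-rail depth measures 11.7 mm against the stated 12, and heights are about 0.5 mm from the text. The carriage grip sits at tool (+1.9, 0), with its top 30.5 mm above the TCP.

```bash
cat >> h.py <<'E'
RE=np.array([528.1,-10.2]); HR=105.92
UY=np.array([np.cos(np.radians(HR)),np.sin(np.radians(HR))]); UX=np.array([UY[1],-UY[0]])
def inrail(st):
    p=np.array(st["tool_pos"][:2])*1e3-RE; return np.round([p@UX,p@UY,st["tool_pos"][2]*1e3],2), round(heading(st)%360,2)
def show():
    s=bot.read_state(); print("t",s["time"],"tcp in rail",*inrail(s),"F rail", np.round([s["wrist_force"][:2]@UX,s["wrist_force"][:2]@UY,s["wrist_force"][2]],1),"M",np.round([s["torque"][:2]@UX,s["torque"][:2]@UY,s["torque"][2]],2),"w",round(s["width"],3),s["grip_force"])
E
python3 - <<'E'
from h import *
show(); s=bot.read_state()
t=RE+32.4*UX+60*UY; print(t)
plan(s["tool_pos"],heading(s)%360,(t[0]/1e3,t[1]/1e3,0.075),195.92,claw=-0.2,n=6)
E
```

```text
t 5.0333 tcp in rail [ 76.21  19.27 216.28] 192.04 F rail [-0.7  0.6 -4.5] M [ 0.08  0.   -0.01] w 0.694 66.86320066452026
[542.79962334  56.38589245]
end [542.8  56.4  75. ] 195.94
[[-0.2, 7.7, 6.3, 23.5, -0.6], [-0.2, 7.7, 6.3, 23.6, -0.7], [-0.2, 7.6, 6.5, 23.5, -0.6], [-0.2, 7.6, 6.5, 23.6, -0.7], [-0.2, 7.4, 6.6, 23.5, -0.6], [-0.2, 7.4, 6.8, 23.6, -0.7]]
```

Request:
jog_arm --pt "-0.2 7.7 6.3 23.5 -0.6" --pt "-0.2 7.7 6.3 23.5 -0.7" --pt "-0.2 7.6 6.5 23.5 -0.6" --pt "-0.2 7.6 6.5 23.5 -0.7" --pt "-0.2 7.4 6.6 23.5 -0.6" --pt "-0.2 7.4 6.8 23.5 -0.7" --pt "-0.2 0 0 0 0" --pt "-0.2 0 0 0 0" --pt "-0.2 0 0 0 0" --pt "-0.2 0 0 0 0"

```text
time: 5.87
tool_pos: [0.5465, 0.0571, 0.0788]
tcp_rot: [-0.438, 3.106, -0.001]
wrist_force: [-0.0, 0.4, -4.5]
width: 0.689
grip_force: 67.1
```

```bash
python3 - <<'E'
from h import *
show(); grab("wrist","w3"); grab("scene","s3")
st,im,d=load("w3")
cv2.imwrite("pics/w3c.png",cv2.resize(im[0:340,180:520],None,fx=1.7,fy=1.7,interpolation=cv2.INTER_CUBIC)[:,:,::-1])
E
```

```text
t 5.8667 tcp in rail [36.16 59.69 78.77] 196.05 F rail [ 0.1  0.4 -4.5] M [ 0.   -0.01  0.06] w 0.689 67.10334420204163
```

View pics/w3.png

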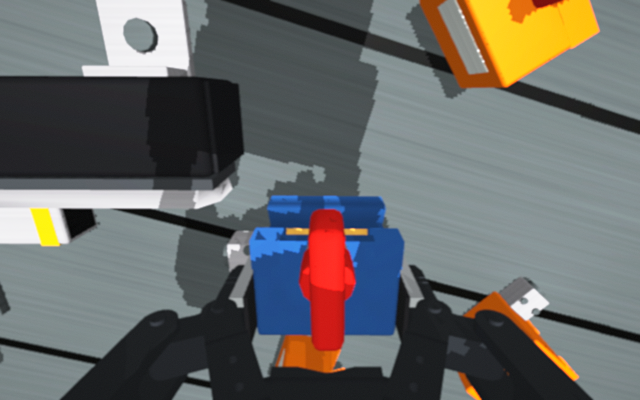

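The rail end is at (228,190), beside the carriage's groove at (325,205). One closer fit of the rail from this view.

```bash
python3 - <<'E'
from h import *
st,im,d=load("w3"); c=bot.get_calibration("wrist"); v,u=np.mgrid[0:400,0:640]
W=at_depth(c,np.c_[u.ravel(),v.ravel()],d.ravel(),st).reshape(400,640,3)
m=(d>0)&(u<262)&(v<220)&(W[...,2]>.03)&(W[...,2]<.07); P=W[m]*1e3
X=(P[:,:2]-RE)@UX; Y=(P[:,:2]-RE)@UY; Z=P[:,2]
print("beam z",np.median(Z[(X<-12)&(X>-50)]))
for n,sel,q in (("outer",(Z>52)&(X<16),99),("plate",(Z>58)&(X<6),99),("back",(Z>57),1)):
    a=np.array([(y,np.percentile(X[sel&(Y>y-4)&(Y<y)],q)) for y in range(-100,-14,4) if (sel&(Y>y-4)&(Y<y)).sum()>8]); k=np.polyfit(*a.T,1); print(n,"dheading",-np.degrees(np.arctan(k[0])),"x at -15: %.2f"%np.polyval(k,-15),"rms",np.std(a[:,1]-np.polyval(k,a[:,0])))
for x in range(-48,18,6):
    s=(X>x)&(X<x+6); print(x,"ymax",np.round(np.percentile(Y[s],[97,99.5]),1),"z",np.round(np.percentile(Z[s],[50,95]),1))
s=(X>10.5)&(X<13)&(Y<-15); print("outer top z",np.percentile(Z[s],[50,90,97]))
Rm=R.from_rotvec(st["tcp_rot"]).as_matrix(); hsv=cv2.cvtColor(im,cv2.COLOR_RGB2HSV).astype(int); B=(d>0)&(hsv[...,0]>100)&(hsv[...,0]<125)&(hsv[...,1]>120)&(v>180)&(u>235)&(u<410)
C=(W[B]-st["tool_pos"])@Rm*1e3; C=C[abs(C[:,2]+30.5)<3]; print("carr top",np.median(C[:,2]), "front x",np.percentile(C[:,0],[.5,1,2,99]))
A=np.c_[C[:,:2],np.ones(len(C))]; print("tilt",np.linalg.lstsq(A,C[:,2],rcond=None)[0])
show()
E
```

```text
beam z 59.33819029503168
outer dheading 0.1139437026790375 x at -15: 11.82 rms 0.12274975785784112
plate dheading 0.2891616718613633 x at -15: -0.20 rms 0.14791959774432847
back dheading 4.815744939432438 x at -15: -56.34 rms 3.9258677889323623
-48 ymax [3.2 3.4] z [59.3 60.5]
-42 ymax [3.  3.3] z [59.4 60.5]
-36 ymax [3.1 3.3] z [59.3 60.5]
-30 ymax [3.1 3.3] z [59.3 60.5]
-24 ymax [3.  3.3] z [59.3 60.4]
-18 ymax [3.  3.3] z [59.3 60.4]
-12 ymax [2.9 3.2] z [59.  60.2]
-6 ymax [-0.   0.2] z [60.1 61.3]
0 ymax [0.  0.2] z [51.  60.7]
6 ymax [-1.1  0.1] z [53.1 55.2]
12 ymax [-13.   -9.9] z [54.9 55.9]
outer top z [54.66467705 55.54481869 55.9224929 ]
carr top -30.556141243107252 front x [-14.60909382 -14.17325738 -13.51578409  30.24805387]
tilt [ 2.44003045e-04  3.03822256e-03 -3.05209102e+01]
t 5.9667 tcp in rail [35.91 59.5  78.59] 196.03 F rail [-0.2  0.7 -5. ] M [0.01 0.01 0.02] w 0.691 67.10624814033508
```

Request:
jog_arm --pt "-0.2 3.7 0 15 0" --pt "-0.2 0 0 15 0" --pt "-0.2 0 0 11.4 0" --pt "-0.2 0 0 0 0" --pt "-0.2 0 0 0 0" --pt "-0.2 0 0 0 0"

```text
time: 6.47
tool_pos: [0.5414, 0.0558, 0.0357]
tcp_rot: [-0.438, 3.11, -0.0]
wrist_force: [-0.4, -0.1, -4.2]
width: 0.69
grip_force: 67.0
```

```bash
python3 -c "
from h import *
show()"
```

```text
t 6.4667 tcp in rail [30.89 59.8  35.69] 196.03 F rail [-0.4  0.  -4.2] M [ 0.01 -0.05 -0.02] w 0.69 66.97866082191467
```

Request:
jog_arm --pt "-0.2 -1.3 0 -1.5 0" --pt "-0.2 0 0 0 0" --pt "-0.2 0 0 0 0" --pt "-0.2 0 0 0 0"

```text
time: 6.8
tool_pos: [0.5422, 0.0562, 0.037]
tcp_rot: [-0.438, 3.11, -0.0]
wrist_force: [0.1, 0.1, -5.0]
width: 0.692
grip_force: 67.0
```

```bash
python3 -c "
from h import *
show()"
```

```text
t 6.8 tcp in rail [31.78 60.03 36.97] 196.05 F rail [ 0.2  0.1 -5. ] M [-0.03 -0.06 -0.05] w 0.692 67.02843189239502
```

Request:
jog_arm --pt "-0.2 -0.4 -10 0 0" --pt "-0.2 0 -10 0 0" --pt "-0.2 0 -6 0 0" --pt "-0.2 0 -3 0 0" --pt "-0.2 0 -2 0 0" --pt "-0.2 0 -2 0 0" --pt "-0.2 0 -2 0 0" --pt "-0.2 0 0 0 0"

```text
time: 7.47
tool_pos: [0.5518, 0.0224, 0.0363]
tcp_rot: [0.438, -3.111, 0.0]
wrist_force: [-0.6, -1.5, -4.6]
width: 0.7
grip_force: 67.2
```

```bash
python3 -c "
from h import *
show()"
```

```text
t 7.4667 tcp in rail [31.74 24.82 36.34] 196.03 F rail [-1.  -1.2 -4.6] M [-0.   -0.06 -0.01] w 0.7 67.19990015029907
```

Request:
jog_arm --pt "-0.2 0 -2 -0.4 0" --pt "-0.2 0 -2 0 0" --pt "-0.2 0 -2 0 0" --pt "-0.2 0 -2 0 0" --pt "-0.2 0 0 0 0"

```text
time: 7.88
tool_pos: [0.5543, 0.0147, 0.0369]
tcp_rot: [-0.438, 3.11, -0.0]
wrist_force: [0.3, 0.4, -4.9]
width: 0.69
grip_force: 67.2
```

```bash
python3 -c "
from h import *
show()"
```

```text
t 7.8833 tcp in rail [32.03 16.73 36.91] 196.04 F rail [ 0.4  0.3 -4.9] M [-0.05 -0.13  0.02] w 0.69 67.19858765602112
```

Request:
jog_arm --pt "-0.2 0 -2.5 0 0" --pt "-0.2 0 -2.5 0 0" --pt "-0.2 0 -2.5 0 0" --pt "-0.2 0 -2.5 0 0" --pt "-0.2 0 -2.5 0 0" --pt "-0.2 0 -2.5 0 0" --pt "-0.2 0 0 0 0"

```text
time: 8.47
tool_pos: [0.5585, -0.0001, 0.0369]
tcp_rot: [-0.438, 3.11, -0.001]
wrist_force: [1.4, -1.3, -4.1]
width: 0.694
grip_force: 67.2
```

```bash
python3 -c "
from h import *
show()"
```

```text
t 8.4667 tcp in rail [32.04  1.4  36.88] 196.04 F rail [ 1.  -1.6 -4.1] M [-0.12 -0.25  0.11] w 0.694 67.21288919448853
```

Request:
jog_arm --pt "-0.2 0 -3 0 0" --pt "-0.2 0 -4 0 0" --pt "-0.2 0 -4 0 0" --pt "-0.2 0 -4 0 0" --pt "-0.2 0 -4 0 0" --pt "-0.2 0 -4 0 0" --pt "-0.2 0 -4 0 0" --pt "-0.2 0 -3 0 0" --pt "-0.2 0 0 0 0"

```text
time: 9.22
tool_pos: [0.5668, -0.0292, 0.0369]
tcp_rot: [-0.438, 3.11, -0.001]
wrist_force: [2.4, -0.5, -5.0]
width: 0.692
grip_force: 67.2
```

```bash
python3 -c "
from h import *
show()"
```

```text
t 9.2167 tcp in rail [ 32.04 -28.92  36.86] 196.03 F rail [ 2.2 -1.1 -5. ] M [-0.23 -0.36  0.04] w 0.692 67.20866203308105
```

Request:
jog_arm --pt "-0.2 0 -4 0 0" --pt "-0.2 0 -4 0 0" --pt "-0.2 0 -4 0 0" --pt "-0.2 0 -4 0 0" --pt "-0.2 0 -2 0 0" --pt "-0.2 0 -1.5 0 0" --pt "-0.2 0 0 0 0" --pt "-0.2 0 0 0 0"

```text
time: 9.88
tool_pos: [0.572, -0.0475, 0.0368]
tcp_rot: [-0.439, 3.111, -0.001]
wrist_force: [2.6, -0.8, -4.4]
width: 0.693
grip_force: 67.2
```

```bash
python3 -c "
from h import *
show()"
```

```text
t 9.8833 tcp in rail [ 32.   -47.93  36.79] 196.05 F rail [ 2.3 -1.5 -4.4] M [-0.13 -0.48  0.14] w 0.693 67.16337203979492
```

Request:
jog_arm --pt "-0.2 0 -1.5 0 0" --pt "-0.2 0 -1.5 0 0" --pt "-0.2 0 -1 0 0" --pt "-0.2 0 -1 0 0" --pt "-0.2 0 -0.5 0 0" --pt "-0.2 0 0 0 0"

```text
time: 10.38
tool_pos: [0.5734, -0.0524, 0.0368]
tcp_rot: [-0.438, 3.111, -0.0]
wrist_force: [2.2, 3.2, -4.8]
width: 0.69
grip_force: 67.1
```

Request:
jog_arm --pt "-0.2 0 -0.5 0 0" --pt "-0.2 0 -0.5 0 0" --pt "-0.2 0 0 0 0"

```text
time: 10.63
tool_pos: [0.5737, -0.0533, 0.0368]
tcp_rot: [-0.438, 3.111, -0.0]
wrist_force: [2.0, 3.8, -5.6]
width: 0.692
grip_force: 67.1
```

```bash
python3 -c "
from h import *
show()"
```

```text
t 10.6333 tcp in rail [ 32.01 -53.93  36.81] 196.05 F rail [ 2.9  3.2 -5.6] M [ 0.29 -0.58  0.04] w 0.692 67.0988130569458
```

Request:
jog_arm --pt "-0.2 0 -0.5 0 0" --pt "-0.2 0 0 0 0"

```text
time: 10.8
tool_pos: [0.5738, -0.0538, 0.0368]
tcp_rot: [-0.438, 3.111, -0.0]
wrist_force: [3.5, 2.5, -4.8]
width: 0.691
grip_force: 67.1
```

Request:
jog_arm --pt "-0.2 0 -0.5 0 0" --pt "-0.2 0 0 0 0"

```text
time: 10.97
tool_pos: [0.574, -0.0543, 0.0368]
tcp_rot: [-0.438, 3.111, -0.0]
wrist_force: [2.6, 2.6, -4.3]
width: 0.69
grip_force: 67.1
```

```bash
python3 -c "
from h import *
show()"
```

```text
t 10.9667 tcp in rail [ 32.   -55.    36.82] 196.04 F rail [ 3.2  1.7 -4.3] M [ 0.28 -0.57  0.06] w 0.69 67.09649920463562
```

Request:
jog_arm --pt "-0.2 0 -0.5 0 0" --pt "-0.2 0 -0.5 0 0" --pt "-0.2 0 0 0 0"

```text
time: 11.22
tool_pos: [0.5742, -0.0553, 0.0368]
tcp_rot: [-0.438, 3.111, -0.0]
wrist_force: [2.3, 2.1, -4.2]
width: 0.692
grip_force: 67.1
```

Request:
jog_arm --pt "-0.2 0 -0.4 0 0" --pt "-0.2 0 0 0 0"

```text
time: 11.38
tool_pos: [0.5743, -0.0556, 0.0368]
tcp_rot: [-0.438, 3.111, -0.0]
wrist_force: [2.6, 2.9, -4.6]
width: 0.694
grip_force: 67.1
```

```bash
python3 -c "
from h import *
show()"
```

```text
t 11.3833 tcp in rail [ 31.96 -56.37  36.79] 196.04 F rail [ 3.3  2.  -4.6] M [ 0.31 -0.67  0.02] w 0.694 67.09487199783325
```

Request:
jog_arm --pt "-0.2 0 -0.5 0 0" --pt "-0.2 0 -0.5 0 0" --pt "-0.2 0 0 0 0"

```text
time: 11.63
tool_pos: [0.5744, -0.056, 0.0368]
tcp_rot: [0.438, -3.111, -0.002]
wrist_force: [1.6, 4.8, -3.3]
width: 0.691
grip_force: 67.4
```

Request:
jog_arm --pt "-0.2 0 -0.5 0 0" --pt "-0.2 0 0 0 0"

```text
time: 11.8
tool_pos: [0.5744, -0.056, 0.0369]
tcp_rot: [0.438, -3.111, -0.003]
wrist_force: [1.2, 7.2, -4.0]
width: 0.693
grip_force: 67.5
```

Request:
jog_arm --pt "-0.2 0 -0.5 0 0" --pt "-0.2 0 0 0 0"

```text
time: 11.97
tool_pos: [0.5744, -0.056, 0.0369]
tcp_rot: [0.438, -3.11, -0.004]
wrist_force: [1.1, 8.0, -2.4]
width: 0.693
grip_force: 67.6
```

```bash
python3 -c "
from h import *
show()"
```

```text
t 11.9667 tcp in rail [ 31.97 -56.78  36.87] 196.02 F rail [ 3.3  7.4 -2.4] M [ 1.28 -0.67  0.1 ] w 0.693 67.61539220809937
```

Contact: the arm stopped at y = -56.8 with the force rising to about 7 N. Releasing, rising to the knob and shifting 25 mm toward it.

Request:
jog_arm --pt "0.5 0 0 0 0" --pt "0.7 0 0 0 0" --pt "0.7 0 0 0 0" --pt "0.7 0 0 -4 0" --pt "0.8 0 0 -10 0" --pt "0.8 0 0 -12 0" --pt "0.8 0 0 -10 0" --pt "0.8 0 0 0 0" --pt "0.8 0 0 0 0"

```text
time: 12.72
tool_pos: [0.5762, -0.0578, 0.0747]
tcp_rot: [-0.438, 3.108, -0.002]
wrist_force: [0.3, -0.6, -0.2]
width: 0.901
grip_force: 0.0
```

```bash
python3 - <<'E'
from h import *
show(); grab("wrist","w4")
st,im,d=load("w4"); c=bot.get_calibration("wrist"); v,u=np.mgrid[0:400,0:640]
W=at_depth(c,np.c_[u.ravel(),v.ravel()],d.ravel(),st).reshape(400,640,3); Rm=R.from_rotvec(st["tcp_rot"]).as_matrix()
hsv=cv2.cvtColor(im,cv2.COLOR_RGB2HSV).astype(int); H,S=hsv[...,0],hsv[...,1]
T=((W.reshape(-1,3)-st["tool_pos"])@Rm*1e3).reshape(400,640,3)
k=(d>0)&((H<8)|(H>172))&(S>150)&(u>220)&(u<440)&(W[...,2]>.088)&(W[...,2]<.11); print("knob",k.sum(),np.percentile(W[k][:,2],[5,50,95]),cv2.minAreaRect(T[k][:,:2].astype(np.float32)))
q=T[k][:,:2]; q0=q.mean(0); _,_,vt=np.linalg.svd(q-q0,full_matrices=False); print(q0,"wing angle in tool",np.degrees(np.arctan2(vt[0,1],vt[0,0])))
b=(d>0)&(H>100)&(H<125)&(S>120)&(abs(W[...,2]-.067)<.004)&(u>200)&(u<450); print("body top z",np.median(W[b][:,2]),cv2.minAreaRect(T[b][:,:2].astype(np.float32)))
E
```

```text
t 12.7167 tcp in rail [ 33.2  -58.94  74.68] 196.04 F rail [ 0.1 -0.7 -0.2] M [-0.04  0.01  0.01] w 0.901 0.0
knob 2511 [0.08891691 0.09475297 0.0958808 ] ((26.417484283447266, 2.1743292808532715), (17.163463592529297, 43.920997619628906), 88.45364379882812)
[28.98440413  2.06930462] wing angle in tool 178.7653770048192
body top z 0.06601414494044747 ((8.491857528686523, 2.334451675415039), (59.794342041015625, 46.69078826904297), 89.97328186035156)
```

View pics/w4.png

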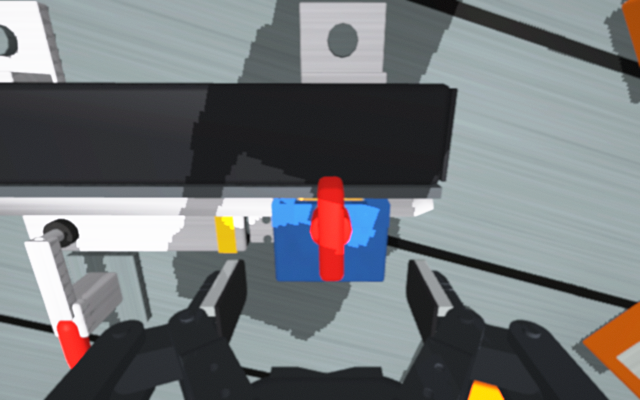

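The carriage is on the rail with its nose at (258,230) against the tube end at (247,232). The knob is at (331,230), at tool (26.4, 2.2), with its wing within 1.5° of tool x.

Request:
jog_arm --pt "0.8 13 0.9 0 0" --pt "0.8 13.4 0.9 0 0" --pt "0.8 0 0 2 0" --pt "0.8 0 0 0 0" --pt "0.8 0 0 0 0" --pt "0.8 0 0 0 0"

```text
time: 13.27
tool_pos: [0.5496, -0.063, 0.0707]
tcp_rot: [-0.439, 3.11, -0.0]
wrist_force: [1.0, 0.7, 0.7]
width: 0.896
grip_force: 0.0
```

```bash
python3 -c "
from h import *
show()"
```

```text
t 13.2667 tcp in rail [  6.17 -56.66  70.7 ] 196.05 F rail [1.1 0.4 0.7] M [-0.04  0.01 -0.  ] w 0.896 0.0
```

Request:
jog_arm --pt "0.8 -0.6 -0.7 -1.8 0" --pt "0.4 0 0 0 0" --pt "0 0 0 0 0" --pt "-0.3 0 0 0 0" --pt "-0.5 0 0 0 0" --pt "-0.6 0 0 0 0" --pt "-0.7 0 0 0 0" --pt "-0.8 0 0 0 0" --pt "-0.9 0 0 0 0" --pt "-1 0 0 0 0" --force 90

```text
time: 14.1
tool_pos: [0.5498, -0.0632, 0.0734]
tcp_rot: [-0.439, 3.111, 0.001]
wrist_force: [-2.2, 2.1, 5.1]
width: 0.109
grip_force: 115.0
```

Request:
jog_arm --pt "-1 0 0 0 0" --pt "-1 0 0 0 0" --pt "-1 0 0 0 0"

```text
time: 14.35
tool_pos: [0.5498, -0.0632, 0.0734]
tcp_rot: [-0.439, 3.11, 0.001]
wrist_force: [-2.0, 2.5, 5.7]
width: 0.103
grip_force: 115.0
```

```bash
python3 -c "
from h import *
show()"
```

```text
t 14.35 tcp in rail [  6.38 -56.89  73.44] 196.08 F rail [-1.2  3.   5.7] M [0.57 0.19 0.31] w 0.103 114.99526590105233
```

Knob gripped, with the nose pressing the tube at about 3 N. Turning clockwise (+twist).

Request:
jog_arm --pt "-1 0 0 0 4" --pt "-1 0 0 0 4" --pt "-1 0 0 0 4" --pt "-1 0 0 0 4" --pt "-1 0 0 0 4" --pt "-1 0 0 0 4" --pt "-1 0 0 0 0" --pt "-1 0 0 0 0"

```text
time: 15.02
tool_pos: [0.5501, -0.0626, 0.074]
tcp_rot: [0.218, 3.134, 0.002]
wrist_force: [-3.1, 3.6, 8.2]
width: 0.106
grip_force: 115.1
```

```bash
python3 -c "
from h import *
show()"
```

```text
t 15.0167 tcp in rail [  6.73 -56.46  73.99] 172.03 F rail [-2.   4.4  8.2] M [0.96 0.26 0.14] w 0.106 115.13641198456753
```

Request:
jog_arm --pt "-1 0 0 -0.5 4" --pt "-1 0 0 0 4" --pt "-1 0 0 0 4" --pt "-1 0 0 0 0" --pt "-1 0 0 0 0"

```text
time: 15.43
tool_pos: [0.5502, -0.0624, 0.0749]
tcp_rot: [0.545, 3.094, 0.003]
wrist_force: [-2.7, 4.8, 10.7]
width: 0.107
grip_force: 115.4
```

```bash
python3 -c "
from h import *
show()"
```

```text
t 15.4333 tcp in rail [  6.91 -56.27  74.9 ] 160.03 F rail [-1.3  5.3 10.7] M [1.2  0.34 0.17] w 0.107 115.41005746083101
```

Request:
jog_arm --pt "-1 0 0 -1 4" --pt "-1 0 0 -0.5 4" --pt "-1 0 0 0 4" --pt "-1 0 0 0 0" --pt "-1 0 0 0 0"

```text
time: 15.85
tool_pos: [0.5502, -0.062, 0.0757]
tcp_rot: [0.865, 3.02, 0.004]
wrist_force: [-1.4, 6.0, 6.2]
width: 0.105
grip_force: 114.8
```

```bash
python3 -c "
from h import *
show()"
```

```text
t 15.85 tcp in rail [  7.01 -55.87  75.68] 148.04 F rail [0.3 6.1 6.2] M [ 1.22 -0.05  0.21] w 0.105 114.83733893895987
```

Request:
jog_arm --pt "-1 0 0 -0.5 4" --pt "-1 0 0 -0.3 4" --pt "-1 0 0 0 4" --pt "-1 0 0 0 0" --pt "-1 0 0 0 0"

```text
time: 16.27
tool_pos: [0.5502, -0.0616, 0.076]
tcp_rot: [-1.175, -2.913, -0.005]
wrist_force: [-0.7, 7.2, 3.5]
width: 0.105
grip_force: 114.6
```

```bash
python3 -c "
from h import *
show()"
```

```text
t 16.2667 tcp in rail [  7.12 -55.52  76.  ] 136.06 F rail [1.3 7.1 3.5] M [ 1.2  -0.42  0.34] w 0.105 114.56529031763694
```

Request:
jog_arm --pt "-1 0 0 0 3" --pt "-1 0 0 0 3" --pt "-1 0 0 0 0" --pt "-1 0 0 0 0"

```text
time: 16.6
tool_pos: [0.5502, -0.0615, 0.076]
tcp_rot: [-1.326, -2.848, -0.005]
wrist_force: [-0.0, 7.6, 3.8]
width: 0.106
grip_force: 114.7
```

```bash
python3 -c "
from h import *
show()"
```

```text
t 16.6 tcp in rail [  7.22 -55.44  76.05] 130.08 F rail [2.1 7.4 3.8] M [ 1.2  -0.47  0.47] w 0.106 114.6806562299571
```

Request:
jog_arm --pt "-1 0 0 0 2.5" --pt "-1 0 0 0 0" --pt "-1 0 0 0 0" --pt "-1 0 0 0 0"

```text
time: 16.93
tool_pos: [0.5503, -0.0615, 0.076]
tcp_rot: [-1.387, -2.819, -0.005]
wrist_force: [-0.6, 8.3, 2.6]
width: 0.108
grip_force: 114.7
```

```bash
python3 -c "
from h import *
show()"
```

```text
t 16.9333 tcp in rail [  7.29 -55.39  76.04] 127.6 F rail [1.7 8.2 2.6] M [ 1.25 -0.5   0.53] w 0.108 114.73001087390003
```

Firm at 0.53 N m. Letting go and rising clear.

Request:
jog_arm --pt "-0.5 0 0 0 0" --pt "0 0 0 0 0" --pt "0.3 0 0 0 0" --pt "0.3 0 0 0 0" --pt "0.3 0 0 -10 0" --pt "0.3 0 0 -30 0" --pt "0.3 0 0 -35 0" --pt "0.3 0 0 -35 0" --pt "0.3 0 0 0 0" --pt "0.3 0 0 0 0"

```text
time: 17.77
tool_pos: [0.5521, -0.0642, 0.1894]
tcp_rot: [1.386, 2.812, 0.003]
wrist_force: [1.0, 0.1, -0.8]
width: 0.651
grip_force: 0.0
```

```bash
python3 - <<'E'
from h import *
show(); grab("wrist","w5")
st,im,d=load("w5"); c=bot.get_calibration("wrist"); v,u=np.mgrid[0:400,0:640]
W=at_depth(c,np.c_[u.ravel(),v.ravel()],d.ravel(),st).reshape(400,640,3)*1e3
hsv=cv2.cvtColor(im,cv2.COLOR_RGB2HSV).astype(int); H,S=hsv[...,0],hsv[...,1]
b=(d>0)&(H>100)&(H<125)&(S>120)&(abs(W[...,2]-68)<5)
P=np.c_[(W[b][:,:2]-RE)@UX,(W[b][:,:2]-RE)@UY]; r=cv2.minAreaRect(P.astype(np.float32)); print("body top z",np.median(W[b][:,2]),r)
E
```

```text
t 17.7667 tcp in rail [  8.24 -58.5  189.39] 127.52 F rail [ 1.  -0.2 -0.8] M [0.03 0.03 0.02] w 0.651 0.0
body top z 68.70661491000807 ((24.165306091308594, -56.36247634887695), (59.62629699707031, 46.07796096801758), 89.90582275390625)
```

View pics/w5.png

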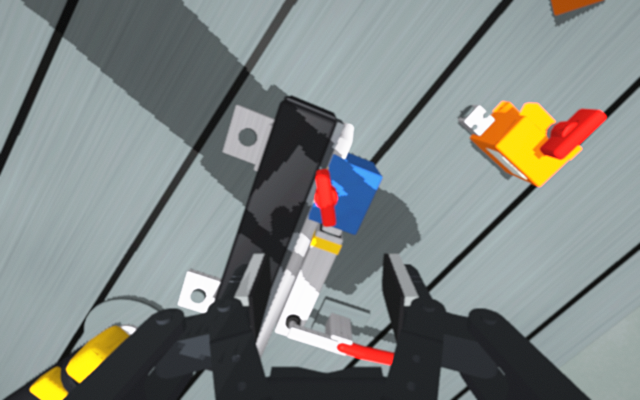

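The carriage is clamped square on the rail at (348,190). Its nose is at the tube end near (328,233) and the gripper is well clear. Handing in.

```bash
python3 -c "
from h import *
print(bot.finish_job())"
```

```text
the job is handed in; nothing more can be done
None
```

The blue carriage is on the rail with its nose against the sample tube and the knob clamped at about 0.53 N m. The gripper is clear and the job was handed in at about 18 s; the judge's verdict was not shown.

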